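# Roll the forming rod onto the bend line

## Task

The film-covered plastic blank is about to be folded round the thick wooden rod. Pushing on the rod's top with the fingertips, roll it across the blank, without picking it up or dragging it, until it lies at rest along the marked bend line, centred over it, parallel to it and reaching past both edges of the blank. Leave the thin rod and everything else on the bench where it is, and finish clear of everything.

Things in the scene. Friction and masses are not known exactly. Their poses are not given: they have to be found in the camera images.
- blank: polycarbonate sheet under pale blue-grey film, 190 mm (its x) by 340 mm (its y), 3 mm thick, taped to the bench, immovable; origin at the centre of its underside. A black bend line, 3 mm wide, is marked straight across its middle along its x, full width. Two wooden rods lie on it, one on either side of the line (which is where varies), roughly parallel to it.
- bend_line (a point): middle of the marked bend line, on the sheet's upper face (3 mm above the bench); x axis along the line, y across it, z up
- rod_center (a point): centre, on the axis, of the thick wooden rod: 40 mm in diameter, 240 mm long, 0.2 kg, loose, axis 23 mm above the bench, 70 to 105 mm from the line, parallel to it within 0.05 rad; x along the rod, y and z turn as it rolls. Fingertips stick to the wood: moved sideways on its top they roll it straight, half as far as they go, and it stops with them; low on its flank they drag or jam it.
- thin_center (a point): centre, on the axis, of the thin wooden rod: 22 mm in diameter, 240 mm long, loose, on the other side of the line, 70 to 105 mm from it; x along the rod. Axis 14 mm above the bench. It stays where it is.
- tape: roll of masking tape lying flat, 96 mm across, 24 mm high, beside the blank on one side; origin at the centre of its underside
- square: small try square lying flat, wooden stock 80 x 16 x 14 mm with a steel blade 80 mm long, beside the blank on the other side; origin under the middle of the stock
- marker: felt marker lying on the bench just in front of the blank's near edge (towards the robot), 138 mm long, 14 mm thick; origin at its underside near mid-length
- headband: black plastic face-shield headband lying flat, an open C about 115 x 150 mm, 22 mm high, on the bench to the right; origin at the centre of the C
- bottle_a: white spray bottle with trigger head, 80 mm across, 235 mm high, standing on the bench to the left; origin at the centre of its underside
- bottle_b: yellow spray bottle, same size, standing to the left, nearer the robot; origin at the centre of its underside
Mind the look-alikes: they are no part of the job. What is shaped like the part that bears rod_center but orange or purple is not meant.

How it is judged:
By the outcome, as a careful person would: the job done as asked, in the order asked, and still so for the second after the job is handed in, with the robot touching nothing.
It also fails if it takes over 51 s, if anything falls off the work surface, if the arm or the gripper's body presses on something with over 40 N, if the wrist force passes 120 N, or if a joint passes its speed limit or range.

## Robot

A 6-joint arm with a two-finger parallel gripper is mounted at the origin on the work surface. World frame = base frame: x ahead of the robot, y to its left, z up, the work surface at z = 0. Lengths are in m, angles in rad, forces in N, time in s.
With the tool pointing down it reaches from about 0.35 to 0.875 m from the base axis. Payload 4.2 kg.
Tool frame: the origin (TCP) lies between the finger pads; the fingertips stand 17 mm ahead of it and the grasp point (between the pads) lies 2 mm behind it; x points along the fingers, y is the direction in which the jaws open and shut, and the axes are right-handed (so a half turn about x gives the same grasp; the last joint's range is limited). The gripper opens to 85 mm and grips with 20 to 120 N. Pads are 22 mm wide; open, the fingers measure 114 mm over their backs; the gripper's body (76 mm by 85 mm) begins 54 mm behind the grasp point. The pads swing forward as they close: fully open they stand 13 mm farther back than shut.
Start: joints at [-0.911, 0.385, 0.008, 0, -1.194, -0.259], TCP at [0.244, -0.575, 0.248] pointing down, gripper open.
Joint ranges: [-3.14, 3.14], [-1.21, 2.06], [-1.07, 1.41], [-3.16, 2.05], [-2.99, -0.16], [-3.1, 3.1]. Speed limits (rad/s): [2.79, 2.79, 3.14, 3.14, 3.14, 3.14].

## Interface

Orientations are given as a 3x3 rotation matrix whose columns are the frame's x, y, z axes.
In Python, from plant import arm gives the robot as it stands.
- The arm moves only by the tool drive_tool, never from a script. Its argument "rows" is a list that holds one entry, the list of rows, each a list of 7 numbers: the shift along the tool's x, y, z normalised to -1 to 1, where 1 is 150 mm, then the turn, a rotation vector about the tool's x, y, z normalised to -1 to 1, where 1 is 90 degrees, then the closure, from 0 (fully open) to 1 (shut). A call has 1 to 8 rows; each row is the pose to reach, as a shift and turn from the pose commanded when the call began, along the tool's axes at that moment; what a row does not reach only later rows make up. A row lasts 1/10 s, in which the tool goes at most 50 mm and 8.59 degrees, less where a joint would pass 70% of its speed; a pose out of reach is approached as far as the arm can. A call with a number of a shift or a turn outside -1 to 1 is refused whole. A call with a gripper value outside its range is refused whole. The fingers move at their own pace and stop on an object; "squeeze" is the grip in N (left out, the last holds). Time passes only in rows, so rows that repeat a pose let the fingers close. It gives the time, the measured TCP pose, the force and the opening at its end, in the units of the state.
- arm.read_state(): the state, without advancing time (a new reading comes with each control period).
- arm.read_camera(name): name is "scene" or "top" or "wrist"; returns the picture (480x640x3 uint8, red, green, blue); there is no depth.
- arm.calibration(name): a dict with "mtx" (3x3 intrinsics, pixels), "R" (3x3) and "t" (3): a world point X has camera coordinates R X + t; the wrist camera has in their place "T_tool_cam" (4x4, takes a point from camera to tool coordinates, whose origin is the TCP and whose axes are the tool frame's). Camera axes: x right, y down, z forward; pixel columns grow to the right and rows downward; lengths in m; the calibration is good to about 2 mm. A picture is of the moment at which its call begins: read the wrist's pose just before it. calibration takes no time and is no camera call.
- arm.finish_job(): hands the job in, once; it reports no verdict.
The state is a dict: "time": time; "qpos": joint angles; "qvel": joint speeds; "effort": joint torques, N m; "tool_pos": TCP position; "eef_rot": TCP orientation; "contact_force": force on the tool from outside, world axes, zero at the start; "moment": the same for the moment, N m; "width": opening from 0.0 (shut) to 1.0 (fully open).
Only numpy, scipy, OpenCV 4.12 (cv2) and the standard library are available. Lean on these libraries where they do the work, as an engineer would, in place of code of your own. Each camera call takes 0.05 s, during which the arm holds its last target.

## Working session

There is one attempt and no reset: what is moved stays moved. The work goes in short steps, Python scripts to look and compute and a tool call to move; the robot and the scene stay as the last step left them, time stands still between calls to the robot, and variables do not carry over. Pictures are saved under pics/ and viewed, and the job is handed in when it is done.

Besides the shell and the picture viewer there is one more tool, called after "Emit:" by a JSON object that holds its "method" and its "body", one argument or row to a line. drive_tool: Moves the arm, as the interface text tells. Scaled input: -1 to 1 covers 150 mm each way for a shift and 90 degrees each way for a turn. Its arguments: {"type":"object","properties":{"rows":{"type":"array","items":{"type":"array","items":{"type":"array","items":{"type":"number"}}}},"squeeze":{"type":"number"}},"required":["rows"]}

```bash
mkdir -p pics; python3 - <<'E'
from plant import arm
import cv2,numpy as np
for n in("top","scene"):
    p=arm.read_camera(n); cv2.imwrite(f"pics/{n}0.png",p[:,:,::-1])
    c=arm.calibration(n); print(n,{k:np.round(v,4).tolist() for k,v in c.items()})
s=arm.read_state(); print(s)
E
```

```text
top {'mtx': [[552.5488, 0.0, 314.5055], [0.0, 552.5488, 243.5202], [0.0, 0.0, 1.0]], 'R': [[-0.0243, -0.9997, -0.0081], [-0.9887, 0.0253, -0.1477], [0.1478, 0.0044, -0.989]], 't': [0.0193, 0.417, 1.5056]}
scene {'mtx': [[569.4565, 0.0, 315.4991], [0.0, 569.4565, 239.4758], [0.0, 0.0, 1.0]], 'R': [[0.6805, 0.7326, 0.0096], [0.5682, -0.5194, -0.6383], [-0.4627, 0.4399, -0.7697]], 't': [-0.2877, -0.1957, 1.4937]}
{'time': 0.1, 'qpos': array([-9.11413874e-01,  3.85481941e-01,  6.76914664e-03, -4.11352293e-04,
       -1.19400491e+00, -2.58618681e-01]), 'qvel': array([-9.12960730e-05, -2.61108887e-03,  2.10656465e-03,  2.00650140e-03,
        6.75704341e-04,  4.56721181e-04]), 'effort': array([-7.29687508e-04, -3.93318021e+01,  1.88928044e+01,  4.19795126e+00,
       -2.62147470e-03,  2.90579763e-06]), 'tool_pos': array([ 0.24366066, -0.57502166,  0.24733568]), 'eef_rot': array([[-8.74758104e-04, -3.89981151e-01,  9.20822424e-01],
       [ 1.75290316e-03,  9.20820764e-01,  3.89982113e-01],
       [-9.99998081e-01,  1.95525255e-03, -1.21896234e-04]]), 'contact_force': array([ 0.16911057, -0.09552987, -0.12490794]), 'moment': array([-0.0099094 , -0.01567921, -0.01019926]), 'width': 0.9966305894934909}
```

View pics/top0.png

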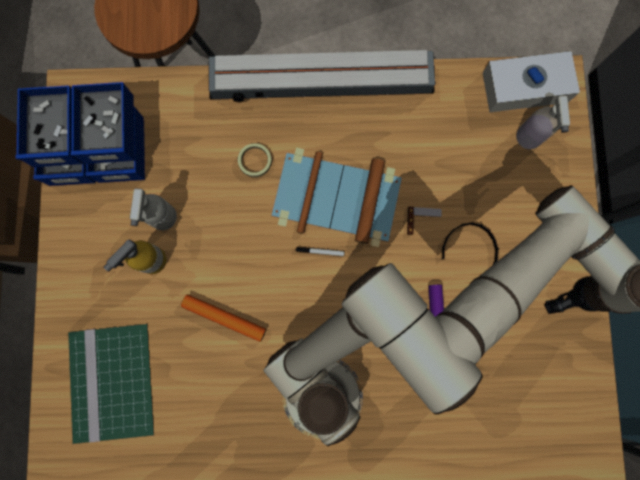

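View pics/scene0.png

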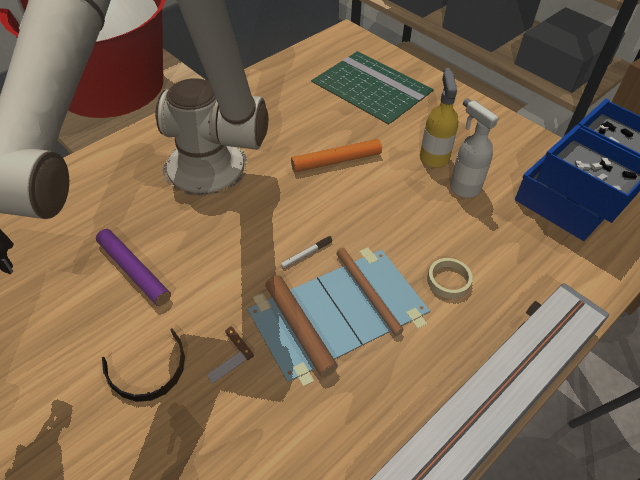

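The top view shows the thick rod at about (378,160)–(364,240) and the bend line at (344,165)–(331,230). The thin rod is to its left, and the orange and purple rods are decoys. Next I'll get rough positions.

```bash
cat > h.py <<'E'
from plant import arm
import cv2,numpy as np
def cast(K,Rwc,tw,uv,z):
    # Rwc: cam->world, tw: cam centre
    d=Rwc@np.linalg.inv(K)@np.array([uv[0],uv[1],1.]); return tw+d*(z-tw[2])/d[2]
def fixed(n):
    c=arm.calibration(n); R=np.array(c["R"]); return np.array(c["mtx"]),R.T,-R.T@np.array(c["t"])
def wrist(s):
    c=arm.calibration("wrist"); T=np.array(c["T_tool_cam"]); R=s["eef_rot"]
    return np.array(c["mtx"]),R@T[:3,:3],s["tool_pos"]+R@T[:3,3]
E
python3 - <<'E'
from h import *
F=fixed("top")
for n,uv,z in[("rodA",(378,160),.03),("rodB",(364,240),.03),("lA",(344,165),.003),("lB",(331,230),.003),("thA",(319,153),.014),("thB",(301,232),.014)]:
    print(n,cast(*F,uv,z).round(3))
F=fixed("scene")
for n,uv,z in[("rodA",(325,370),.03),("rodB",(274,280),.03),("lA",(361,344),.003),("lB",(319,278),.003)]:
    print(n,cast(*F,uv,z).round(3))
print(arm.calibration("wrist"))
E
```

```text
rodA [ 0.653 -0.178  0.03 ]
rodB [ 0.424 -0.129  0.03 ]
lA [ 0.649 -0.082  0.003]
lB [ 0.459 -0.039  0.003]
thA [ 0.683 -0.01   0.014]
thB [0.454 0.046 0.014]
rodA [ 0.648 -0.185  0.03 ]
rodB [ 0.421 -0.12   0.03 ]
lA [ 0.647 -0.082  0.003]
lB [ 0.469 -0.032  0.003]
{'mtx': array([[358.40695209,   0.        , 320.1514404 ],
       [  0.        , 358.40695209, 239.01421723],
       [  0.        ,   0.        ,   1.        ]]), 'T_tool_cam': array([[-2.22500536e-05, -3.27434668e-01,  9.44873821e-01,
        -1.25578782e-01],
       [ 9.99999984e-01, -1.76970044e-04, -3.77786680e-05,
         4.13985103e-04],
       [ 1.79584408e-04,  9.44873805e-01,  3.27434666e-01,
        -8.51326075e-02],
       [ 0.00000000e+00,  0.00000000e+00,  0.00000000e+00,
         1.00000000e+00]])}
```

Emit:
{"method": "drive_tool", "body": {
  "rows": [
    [[0,0.7,1,0,0,0,0],[0,0.7,1,0,0,0,0],[0,0.7,1,0,0,0,0],[0,0.7,1,0,0,0,0],[0,0.7,1,0,0,0,0]]
  ]
}}

```text
time: 0.6
tool_pos: [0.3425, -0.4172, 0.2483]
eef_rot: [[0.0, -0.395, 0.919], [0.001, 0.919, 0.395], [-1.0, 0.001, 0.0]]
contact_force: [-0.6, -0.1, 0.4]
width: 1.0
```

Emit:
{"method": "drive_tool", "body": {
  "rows": [
    [[0,0.7,1,0,0,0,0],[0,0.7,1,0,0,0,0],[0,0.7,1,0,0,0,0],[0,0.7,1,0,0,0,0],[0,0.7,1,0,0,0,0]]
  ]
}}

```text
time: 1.1
tool_pos: [0.4397, -0.2627, 0.2481]
eef_rot: [[0.0, -0.394, 0.919], [0.0, 0.919, 0.394], [-1.0, 0.0, 0.0]]
contact_force: [0.7, 0.3, -0.7]
width: 1.005
```

Emit:
{"method": "drive_tool", "body": {
  "rows": [
    [[0,0.7,1,0,0,0,0],[0,0.7,1,0,0,0,0],[0,0.7,1,0,0,0,0],[0,0.7,1,0,0,0,0],[0,0.7,1,0,0,0,0]]
  ]
}}

```text
time: 1.6
tool_pos: [0.5371, -0.1078, 0.2476]
eef_rot: [[-0.0, -0.393, 0.919], [0.0, 0.919, 0.393], [-1.0, 0.0, -0.0]]
contact_force: [0.5, -0.1, -0.6]
width: 1.001
```

Emit:
{"method": "drive_tool", "body": {
  "rows": [
    [[0.6,0,0,-0.589,0,0,0],[0.6,0,0,-0.589,0,0,0],[0.6,0,0,-0.589,0,0,0],[0.6,0,0,-0.589,0,0,0],[0.6,0,0,-0.589,0,0,0],[0.6,0,0,-0.589,0,0,0],[0.6,0,0,-0.589,0,0,0],[0.6,0,0,-0.589,0,0,0]]
  ]
}}

```text
time: 2.4
tool_pos: [0.5349, -0.1108, 0.1581]
eef_rot: [[-0.001, -0.969, 0.246], [-0.0, 0.246, 0.969], [-1.0, 0.001, -0.0]]
contact_force: [0.4, -0.6, -0.2]
width: 0.996
```

```bash
python3 - <<'E'
from h import *
s=arm.read_state(); p=arm.read_camera("wrist"); cv2.imwrite("pics/w1.png",p[:,:,::-1])
np.save("s1.npy",np.r_[s["tool_pos"],s["eef_rot"].ravel()]); print(s["time"],s["tool_pos"],s["eef_rot"],s["qvel"].round(3))
E
```

```text
2.4 [ 0.534914   -0.11082668  0.15813801] [[-5.46842334e-04 -9.69289187e-01  2.45923103e-01]
 [-7.88432202e-05  2.45923181e-01  9.69289319e-01]
 [-9.99999847e-01  5.10659064e-04 -2.10903087e-04]] [ 0.009 -0.     0.003 -0.     0.002 -0.016]
```

View pics/w1.png

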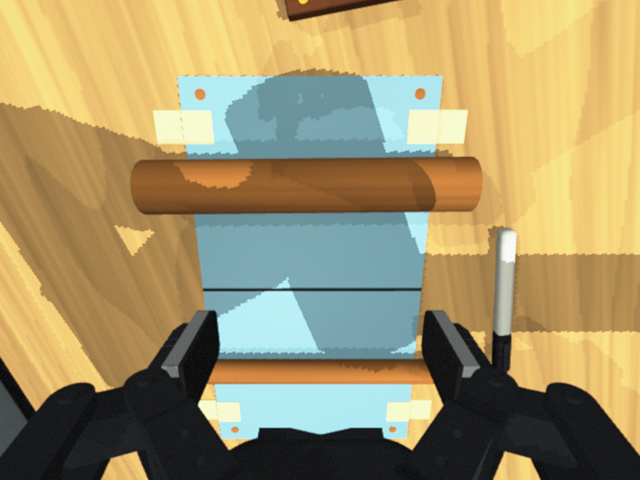

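The wrist view shows the thick rod at rows 157–213, cols 131–482. The bend line is at row ~289, cols 205–422, and the thin rod is partly behind the gripper at row ~372. Next I'll measure them precisely.

```bash
cat > meas.py <<'E'
from h import *
def load(f,sf):
    v=np.load(sf); return cv2.imread(f),dict(tool_pos=v[:3],eef_rot=v[3:].reshape(3,3))
def measure(img,s,rowr=(100,270),liner=(270,310),cols=(150,460,4),lcols=(215,412,4),doline=True):
    K,R,c=wrist(s); Ki=np.linalg.inv(K)
    hsv=cv2.cvtColor(img,cv2.COLOR_BGR2HSV); g=cv2.cvtColor(img,cv2.COLOR_BGR2GRAY).astype(float)
    out={}
    # rod: over sheet only (bluish background): reddish hue
    b,_,r=[img[:,:,i].astype(int) for i in range(3)]
    m=(r>b+15).astype(np.uint8)
    e=[]
    for u in range(*cols):
        idx=np.where(m[rowr[0]:rowr[1],u])[0]+rowr[0]
        if len(idx)<20: continue
        run=max(np.split(idx,np.where(np.diff(idx)>1)[0]+1),key=len)
        e.append((u,run[0]-.5,run[-1]+.5))
    e=np.array(e)
    def rob(x,y):
        k=np.ones(len(x),bool)
        for _ in range(6):
            p=np.polyfit(x[k],y[k],1); q=abs(np.polyval(p,x)-y); k=q<max(1.0,2*np.median(q[k]))
        return p,k.sum()
    p1,n1=rob(e[:,0],e[:,1]); p2,n2=rob(e[:,0],e[:,2])
    print("rod edges",p1,n1,p2,n2,len(e))
    def ray(u,v): d=R@Ki@np.array([u,v,1.]); return d/np.linalg.norm(d)
    n=[]
    for p in(p1,p2):
        q=np.cross(ray(160,np.polyval(p,160)),ray(450,np.polyval(p,450))); n.append(q/np.linalg.norm(q))
    axd=np.cross(n[0],n[1]); axd/=np.linalg.norm(axd)   # axis direction
    half=np.arcsin(np.linalg.norm(np.cross(n[0],n[1])))/2 
    nb=n[0]+n[1]; nb/=np.linalg.norm(nb) # mid-plane normal
    # axis = midplane ∩ z=.023
    def at(x): return (nb@c-nb[0]*x-nb[2]*.023)/nb[1]
    print("axis vertical slope",axd,"dist from cam", .02/np.sin(half))
    ys=at(.42),at(.66); out["rod"]=(np.arctan2(ys[1]-ys[0],.24),ys[0])
    print("rod yaw %.4f  y at x=.54 %.4f"%(out["rod"][0],at(.54)))
    if doline:
        L=[]
        for u in range(*lcols):
            col=g[liner[0]:liner[1],u]; w=np.clip(np.median(col)*.75-col,0,None)
            if w.max()<10: continue
            k=w.argmax(); a=max(0,k-3); w2=w[a:k+4]; L.append((u,liner[0]+a+(w2*np.arange(len(w2))).sum()/w2.sum()))
        L=np.array(L); p,nn=rob(L[:,0],L[:,1]); print("line",p,nn,len(L))
        A=cast(K,R,c,(210,np.polyval(p,210)),.003); B=cast(K,R,c,(418,np.polyval(p,418)),.003)
        print("line yaw %.4f"%np.arctan2(A[1]-B[1],A[0]-B[0]),A.round(4),B.round(4))
        out["line"]=(A,B)
    return out,at,e
E
python3 - <<'E'
from meas import *
img,s=load("pics/w1.png","s1.npy"); o,at,e=measure(img,s)
K,R,c=wrist(s)
print("line ends",cast(K,R,c,(204.5,289),.003),cast(K,R,c,(421.5,289),.003))
for u in(131,482): print("rod end",cast(K,R,c,(u,185),.023))
A,B=o["line"]; t=(A-B)/np.linalg.norm(A-B); n=np.array([-t[1],t[0],0])
for x in(.42,.54,.66): print("dist rod->line",n@(A-np.array([x,at(x),0])))
E
```

```text
rod edges [-1.02805268e-02  1.61207524e+02] 62 [-9.29281122e-03  2.15109585e+02] 59 78
axis vertical slope [ 0.97175859 -0.23595022 -0.00356967] dist from cam 0.27113206551963226
rod yaw -0.2389  y at x=.54 -0.1489
line [-1.55226944e-03  2.89640824e+02] 50 50
line yaw -0.2471 [ 0.6417 -0.077   0.003 ] [ 0.466  -0.0327  0.003 ]
line ends [ 0.64620947 -0.07848055  0.003     ] [ 0.46303563 -0.03194365  0.003     ]
rod end [ 0.6593846 -0.1796423  0.023    ]
rod end [ 0.41047508 -0.11642873  0.023     ]
dist rod->line 0.09560411487293764
dist rod->line 0.09459081181881333
dist rod->line 0.09357750876468902
```

Measured: the rod has 94.6 mm to go, and its yaw differs from the line's by about 0.008 rad. I'll go above the rod and stop slightly behind its top.

Emit:
{"method": "drive_tool", "body": {
  "rows": [
    [[0,-0.068,-0.291,-0.006,0,0,0],[0.3,-0.068,-0.291,-0.006,0,0,0],[0.5,-0.068,-0.291,-0.006,0,0,0],[0.553,-0.068,-0.291,-0.006,0,0,0],[0.553,-0.068,-0.291,-0.006,0,0,0]]
  ]
}}

```text
time: 2.95
tool_pos: [0.5341, -0.1549, 0.0745]
eef_rot: [[-0.003, -0.972, 0.234], [-0.0, 0.234, 0.972], [-1.0, 0.003, -0.001]]
contact_force: [0.3, 0.0, 0.9]
width: 1.0
```

```bash
python3 - <<'E'
from h import *
s=arm.read_state(); p=arm.read_camera("wrist"); cv2.imwrite("pics/w2.png",p[:,:,::-1])
np.save("s2.npy",np.r_[s["tool_pos"],s["eef_rot"].ravel()]); print(s["time"],s["tool_pos"],s["eef_rot"].round(4).tolist(),s["contact_force"])
E
```

```text
2.95 [ 0.53408601 -0.15489349  0.07449369] [[-0.0027, -0.9722, 0.234], [-0.0003, 0.234, 0.9722], [-1.0, 0.0025, -0.0009]] [0.32267859 0.0141417  0.88911504]
```

View pics/w2.png

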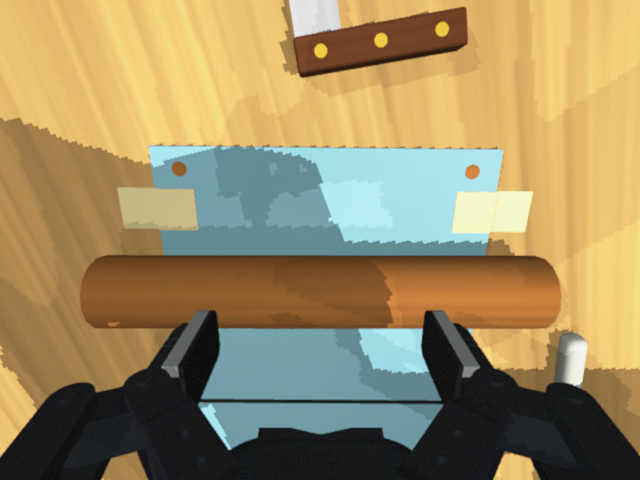

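The rod spans rows 256–328 and the fingertips are just above it, so I'll descend and watch the force.

Emit:
{"method": "drive_tool", "body": {
  "rows": [
    [[0.08,0,0,0,0,0,0],[0.09,0,0,0,0,0,0]]
  ]
}}

```text
time: 3.2
tool_pos: [0.5346, -0.1544, 0.0618]
eef_rot: [[0.0, -0.972, 0.233], [0.0, 0.233, 0.972], [-1.0, -0.0, 0.0]]
contact_force: [-0.3, 0.1, -0.8]
width: 1.0
```

Emit:
{"method": "drive_tool", "body": {
  "rows": [
    [[0.02,0,0,0,0,0,0],[0.02,0,0,0,0,0,0]]
  ]
}}

```text
time: 3.4
tool_pos: [0.5346, -0.1545, 0.0589]
eef_rot: [[0.0, -0.972, 0.233], [0.0, 0.233, 0.972], [-1.0, -0.0, 0.0]]
contact_force: [0.3, -0.5, 0.7]
width: 1.005
```

Emit:
{"method": "drive_tool", "body": {
  "rows": [
    [[0.02,0,0,0,0,0,0],[0.02,0,0,0,0,0,0]]
  ]
}}

```text
time: 3.6
tool_pos: [0.5345, -0.1546, 0.0557]
eef_rot: [[-0.0, -0.972, 0.233], [0.0, 0.233, 0.972], [-1.0, 0.0, -0.0]]
contact_force: [-0.7, 0.2, -0.2]
width: 1.004
```

Emit:
{"method": "drive_tool", "body": {
  "rows": [
    [[0.04,0,0,0,0,0,0],[0.04,0,0,0,0,0,0]]
  ]
}}

```text
time: 3.8
tool_pos: [0.534, -0.1546, 0.0491]
eef_rot: [[-0.002, -0.972, 0.233], [0.0, 0.233, 0.972], [-1.0, 0.002, -0.0]]
contact_force: [0.4, 0.5, 0.7]
width: 0.997
```

Emit:
{"method": "drive_tool", "body": {
  "rows": [
    [[0.01,0,0,0,0,0,0],[0.01,0,0,0,0,0,0]]
  ]
}}

```text
time: 4.0
tool_pos: [0.5345, -0.1547, 0.0481]
eef_rot: [[-0.0, -0.972, 0.233], [-0.0, 0.233, 0.972], [-1.0, 0.0, -0.0]]
contact_force: [-0.4, -0.4, 0.3]
width: 1.001
```

Emit:
{"method": "drive_tool", "body": {
  "rows": [
    [[0.01,0,0,0,0,0,0],[0.01,0,0,0,0,0,0]]
  ]
}}

```text
time: 4.2
tool_pos: [0.5348, -0.1547, 0.0469]
eef_rot: [[0.0, -0.972, 0.233], [-0.0, 0.233, 0.972], [-1.0, -0.0, 0.0]]
contact_force: [0.1, -0.1, -1.1]
width: 0.997
```

Emit:
{"method": "drive_tool", "body": {
  "rows": [
    [[0.007,0,0,0,0,0,0],[0.007,0,0,0,0,0,0]]
  ]
}}

```text
time: 4.4
tool_pos: [0.5348, -0.1548, 0.0468]
eef_rot: [[0.0, -0.972, 0.233], [-0.0, 0.233, 0.972], [-1.0, -0.001, -0.0]]
contact_force: [-1.5, -0.2, 4.8]
width: 1.002
```

Emit:
{"method": "drive_tool", "body": {
  "rows": [
    [[0.007,0,0,0,0,0,0],[0.007,0,0,0,0,0,0]]
  ]
}}

```text
time: 4.6
tool_pos: [0.5348, -0.1549, 0.0467]
eef_rot: [[0.001, -0.973, 0.233], [-0.001, 0.233, 0.973], [-1.0, -0.001, -0.0]]
contact_force: [-3.3, -0.3, 10.9]
width: 1.004
```

Contact at about 11 N. First rolling stroke, with a slight turn towards the line's yaw.

Emit:
{"method": "drive_tool", "body": {
  "rows": [
    [[0,0,0.02,0,0,0,0],[0,0,0.05,0.001,0,0,0],[0,0,0.085,0.002,0,0,0],[0,0,0.12,0.003,0,0,0],[0,0,0.155,0.004,0,0,0],[0,0,0.185,0.005,0,0,0],[0,0,0.2,0.005,0,0,0],[0,0,0.2,0.005,0,0,0]]
  ]
}}

```text
time: 5.4
tool_pos: [0.5421, -0.1253, 0.0466]
eef_rot: [[0.001, -0.971, 0.239], [-0.001, 0.239, 0.971], [-1.0, -0.001, -0.0]]
contact_force: [-2.4, 1.6, 10.5]
width: 0.996
```

```bash
python3 - <<'E'
from h import *
s=arm.read_state(); p=arm.read_camera("wrist"); cv2.imwrite("pics/w3.png",p[:,:,::-1])
np.save("s3.npy",np.r_[s["tool_pos"],s["eef_rot"].ravel()]); print(s["time"],s["tool_pos"],s["eef_rot"].round(4).tolist(),s["contact_force"])
E
```

```text
5.4 [ 0.54205437 -0.12527279  0.04660196] [[0.0009, -0.9711, 0.2386], [-0.0007, 0.2386, 0.9711], [-1.0, -0.0011, -0.0005]] [-2.43650912  1.63093285 10.49668625]
```

View pics/w3.png

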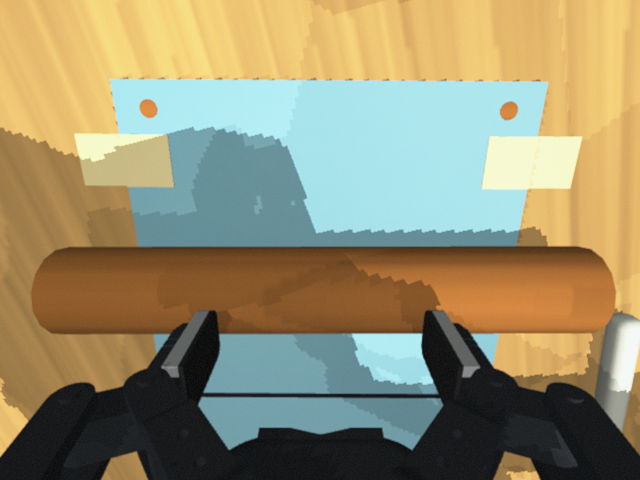

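The rod rolled cleanly and is still parallel. Before continuing I'll check the rod's progress and whether its near end will clear the marker.

```bash
python3 - <<'E'
from meas import *
img,s=load("pics/w1.png","s1.npy"); K,R,c=wrist(s)
o,at,_=measure(img,s)
A,B=o["line"]; t=(A-B)/np.linalg.norm(A-B); n=np.array([-t[1],t[0],0])
E0=cast(K,R,c,(204.5,289.3),.003);E1=cast(K,R,c,(421.5,289),.003);M=(E0+E1)/2
f=lambda p:(np.array([t@(p-M),n@(p-M)])*1e3).round(1)
print("M",M,"t",t)
print("rod ends", f(cast(K,R,c,(131,187),.030)),f(cast(K,R,c,(482,183),.030)), "z.040",f(cast(K,R,c,(131,187),.040)),f(cast(K,R,c,(482,183),.040)))
for uv in[(497,240),(516,240),(507,229),(495,330),(512,330),(492,365),(511,365)]: print("marker",uv,f(cast(K,R,c,uv,.007)))
np.savez("line.npz",M=M,t=t,n=n)
img,s=load("pics/w3.png","s3.npy")
o,at,_=measure(img,s,rowr=(225,345),cols=(150,480,4),liner=(383,410),lcols=(225,420,4))
for x in(.42,.54,.66): print("dist",n@(M-np.array([x,at(x),0])))
E
python3 - <<'E'
import cv2
a=cv2.imread("pics/w1.png")[150:390,400:560]
cv2.imwrite("pics/c1.png",cv2.resize(a,None,fx=2.5,fy=2.5,interpolation=2))
E
```

```text
rod edges [-1.02805268e-02  1.61207524e+02] 62 [-9.29281122e-03  2.15109585e+02] 59 78
axis vertical slope [ 0.97175851 -0.23595057 -0.00356827] dist from cam 0.2711320655196321
rod yaw -0.2389  y at x=.54 -0.1489
line [-1.55226944e-03  2.89640824e+02] 50 50
line yaw -0.2471 [ 0.6417 -0.077   0.003 ] [ 0.466  -0.0327  0.003 ]
M [ 0.55467444 -0.05506943  0.003     ] t [ 0.96963353 -0.24456249  0.        ]
rod ends [128.5 -95. ] [-121.4  -97.5] z.040 [123.2 -96.9] [-116.9  -99.3]
marker (497, 240) [-151.   -46.5]
marker (516, 240) [-166.5  -46.5]
marker (507, 229) [-157.6  -55.9]
marker (495, 330) [-162.8   38.9]
marker (512, 330) [-178.1   39. ]
marker (492, 365) [-166.    76.7]
marker (511, 365) [-183.7   76.8]
rod edges [-2.15146299e-04  2.46579604e+02] 83 [-4.42296976e-03  3.34235449e+02] 59 83
axis vertical slope [ 0.9694961  -0.24446195  0.01776705] dist from cam 0.17052749945625487
rod yaw -0.2379  y at x=.54 -0.1334
line [5.86549598e-03 3.93191605e+02] 49 49
line yaw -0.2473 [ 0.6212 -0.0718  0.003 ] [ 0.5026 -0.0419  0.003 ]
dist 0.08067132759604523
dist 0.07954483446928222
dist 0.07841834134251921
```

View pics/c1.png

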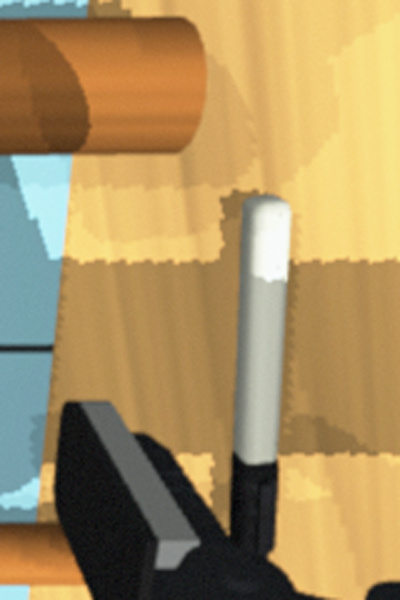

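The marker lies 34 mm beyond the rod end, so it's clear. The stroke rolled 15.1 mm and 79.5 mm remains. I'll lift, step back and repeat.

Emit:
{"method": "drive_tool", "body": {
  "rows": [
    [[-0.02,0,0,0,0,0,0],[-0.06,0,0,-0.002,0,0,0],[-0.06,0,-0.1,-0.002,0,0,0],[-0.06,0,-0.1,-0.002,0,0,0],[-0.02,0,-0.1,-0.002,0,0,0],[-0.01,0,-0.1,-0.002,0,0,0],[0,0,-0.1,-0.002,0,0,0],[0,0,-0.1,-0.002,0,0,0]]
  ]
}}

```text
time: 6.25
tool_pos: [0.5382, -0.1404, 0.0466]
eef_rot: [[0.0, -0.971, 0.237], [-0.001, 0.237, 0.971], [-1.0, -0.0, -0.001]]
contact_force: [-5.3, 0.2, 14.7]
width: 1.0
```

Emit:
{"method": "drive_tool", "body": {
  "rows": [
    [[0,0,0.02,0,0,0,0],[0,0,0.05,0.001,0,0,0],[0,0,0.09,0.002,0,0,0],[0,0,0.13,0.004,0,0,0],[0,0,0.165,0.005,0,0,0],[0,0,0.195,0.006,0,0,0],[0,0,0.21,0.006,0,0,0],[0,0,0.21,0.006,0,0,0]]
  ]
}}

```text
time: 7.05
tool_pos: [0.5458, -0.1091, 0.0465]
eef_rot: [[0.0, -0.97, 0.244], [-0.001, 0.244, 0.97], [-1.0, -0.001, -0.001]]
contact_force: [-4.2, 1.6, 14.4]
width: 1.002
```

Emit:
{"method": "drive_tool", "body": {
  "rows": [
    [[-0.02,0,0,0,0,0,0],[-0.06,0,0,0,0,0,0],[-0.06,0,-0.105,0,0,0,0],[-0.06,0,-0.105,0,0,0,0],[-0.06,0,-0.105,0,0,0,0]]
  ]
}}

```text
time: 7.55
tool_pos: [0.5411, -0.1254, 0.0533]
eef_rot: [[-0.001, -0.969, 0.248], [0.0, 0.248, 0.969], [-1.0, 0.001, -0.0]]
contact_force: [0.0, 0.0, -0.4]
width: 1.003
```

```bash
python3 - <<'E'
from meas import *
s=arm.read_state(); p=arm.read_camera("wrist"); cv2.imwrite("pics/w4.png",p[:,:,::-1])
np.save("s4.npy",np.r_[s["tool_pos"],s["eef_rot"].ravel()]); print(s["time"],s["tool_pos"],np.arctan2(-s["eef_rot"][1,1],-s["eef_rot"][0,1]),s["contact_force"])
L=np.load("line.npz"); n=L["n"];M=L["M"]
o,at,_=measure(cv2.imread("pics/w4.png"),s,rowr=(225,345),cols=(150,480,4),liner=(340,410),lcols=(235,400,4))
for x in(.42,.54,.66): print("dist",n@(M-np.array([x,at(x),0])))
for P in(s["tool_pos"],): print("tool dist",n@(M-P))
E
```

```text
7.55 [ 0.54110409 -0.12543043  0.05331681] -0.2509088909958925 [ 0.0432173   0.03764833 -0.40216583]
rod edges [-1.06628605e-02  2.76595126e+02] 83 [2.03042242e-16 3.44500000e+02] 55 83
axis vertical slope [ 0.97515146 -0.21669657 -0.04606766] dist from cam 0.209214640284882
rod yaw -0.2453  y at x=.54 -0.1194
line [-3.18334171e-03  3.88388957e+02] 42 42
line yaw -0.2477 [ 0.6229 -0.0723  0.003 ] [ 0.5006 -0.0414  0.003 ]
dist 0.0661793630295456
dist 0.06596235275101986
dist 0.06574534247249411
tool dist 0.07154318241758933
```

View pics/w4.png

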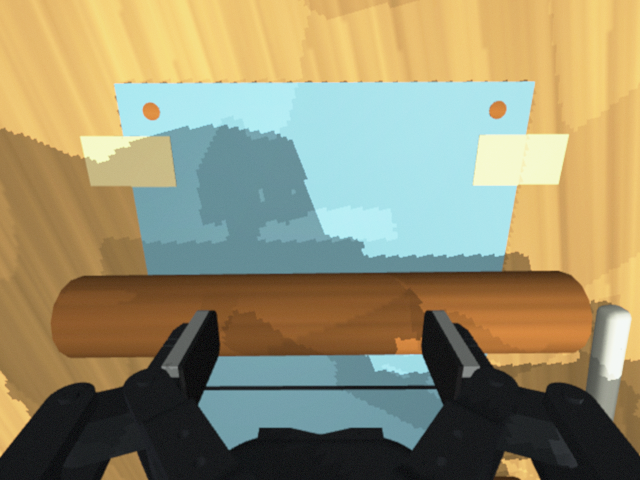

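The rod is now at rows 272–357 and the line at row 387. My row window clipped the rod's lower edge, so I'll re-measure from the saved picture.

```bash
python3 - <<'E'
from meas import *
img,s=load("pics/w4.png","s4.npy")
L=np.load("line.npz"); n=L["n"];M=L["M"]
o,at,_=measure(img,s,rowr=(262,375),cols=(220,420,4),liner=(375,400),lcols=(235,400,4))
for x in(.42,.54,.66): print("dist",n@(M-np.array([x,at(x),0])))
E
```

```text
rod edges [-1.08163265e-02  2.76679592e+02] 50 [-1.15486194e-02  3.58292461e+02] 50 50
axis vertical slope [ 0.97079285 -0.23984859  0.0058229 ] dist from cam 0.18486219024318706
rod yaw -0.2387  y at x=.54 -0.1166
line [-3.18247843e-03  3.88389030e+02] 42 42
line yaw -0.2477 [ 0.6229 -0.0723  0.003 ] [ 0.5006 -0.0414  0.003 ]
dist 0.06430309730920229
dist 0.06327560246844398
dist 0.062248107627685643
```

63.3 mm remains and the yaw difference is 0.009 rad. The rod rolls straight and ignores small twists, and that difference is small. Two more strokes.

Emit:
{"method": "drive_tool", "body": {
  "rows": [
    [[0.04,0,0,-0.008,0,0,0],[0.05,0,0,-0.008,0,0,0],[0.058,0,0,-0.008,0,0,0],[0.058,0,0,-0.008,0,0,0]]
  ]
}}

```text
time: 8.0
tool_pos: [0.542, -0.1248, 0.0466]
eef_rot: [[0.0, -0.972, 0.233], [-0.001, 0.233, 0.972], [-1.0, -0.001, -0.001]]
contact_force: [-3.4, 0.0, 11.1]
width: 0.998
```

Emit:
{"method": "drive_tool", "body": {
  "rows": [
    [[0,0,0.02,0,0,0,0],[0,0,0.05,0,0,0,0],[0,0,0.09,0,0,0,0],[0,0,0.13,0,0,0,0],[0,0,0.165,0,0,0,0],[0,0,0.195,0,0,0,0],[0,0,0.21,0,0,0,0],[0,0,0.21,0,0,0,0]]
  ]
}}

```text
time: 8.8
tool_pos: [0.5495, -0.0936, 0.0466]
eef_rot: [[0.001, -0.972, 0.233], [-0.0, 0.233, 0.972], [-1.0, -0.001, -0.0]]
contact_force: [-2.2, 1.1, 11.7]
width: 1.0
```

Emit:
{"method": "drive_tool", "body": {
  "rows": [
    [[-0.02,0,0,0,0,0,0],[-0.06,0,0,0,0,0,0],[-0.06,0,-0.105,0,0,0,0],[-0.06,0,-0.105,0,0,0,0],[-0.02,0,-0.105,0,0,0,0],[-0.01,0,-0.105,0,0,0,0],[0,0,-0.105,0,0,0,0],[0,0,-0.105,0,0,0,0]]
  ]
}}

```text
time: 9.6
tool_pos: [0.5453, -0.1097, 0.0465]
eef_rot: [[-0.0, -0.972, 0.234], [-0.001, 0.234, 0.972], [-1.0, 0.0, -0.001]]
contact_force: [-3.7, 0.1, 12.9]
width: 0.996
```

Emit:
{"method": "drive_tool", "body": {
  "rows": [
    [[0,0,0.02,0,0,0,0],[0,0,0.05,0,0,0,0],[0,0,0.09,0,0,0,0],[0,0,0.13,0,0,0,0],[0,0,0.165,0,0,0,0],[0,0,0.195,0,0,0,0],[0,0,0.21,0,0,0,0],[0,0,0.21,0,0,0,0]]
  ]
}}

```text
time: 10.4
tool_pos: [0.5529, -0.0784, 0.0466]
eef_rot: [[0.0, -0.972, 0.234], [-0.0, 0.234, 0.972], [-1.0, -0.0, -0.0]]
contact_force: [-3.7, 1.6, 12.9]
width: 0.997
```

Emit:
{"method": "drive_tool", "body": {
  "rows": [
    [[-0.02,0,0,0,0,0,0],[-0.06,0,0,0,0,0,0],[-0.06,0,-0.105,0,0,0,0],[-0.06,0,-0.105,0,0,0,0],[-0.06,0,-0.105,0,0,0,0]]
  ]
}}

```text
time: 10.9
tool_pos: [0.5485, -0.0948, 0.0537]
eef_rot: [[-0.001, -0.972, 0.236], [-0.0, 0.236, 0.972], [-1.0, 0.001, -0.0]]
contact_force: [0.1, 0.2, 0.1]
width: 0.998
```

```bash
python3 - <<'E'
from h import *
s=arm.read_state(); p=arm.read_camera("wrist"); cv2.imwrite("pics/w5.png",p[:,:,::-1])
np.save("s5.npy",np.r_[s["tool_pos"],s["eef_rot"].ravel()]); print(s["time"],s["tool_pos"],np.arctan2(-s["eef_rot"][1,1],-s["eef_rot"][0,1]))
E
```

```text
10.9 [ 0.54853958 -0.09480144  0.05368102] -0.2382129493274483
```

View pics/w5.png

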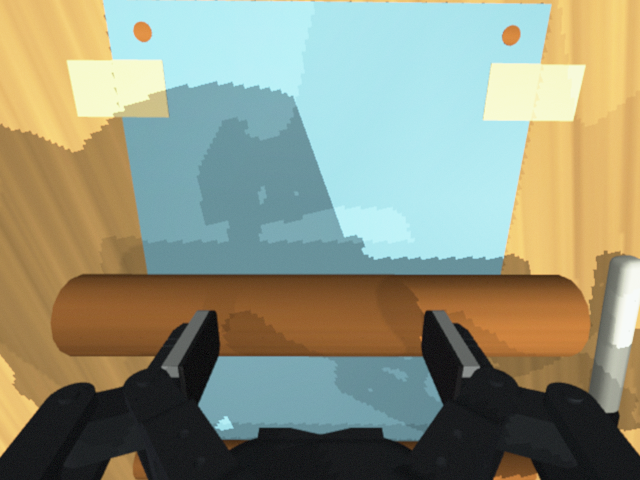

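The rod, at rows 275–356, now hides the line. I'll measure it against the stored line and check that against the line positions seen in the other views.

```bash
python3 - <<'E'
from meas import *
L=np.load("line.npz"); n=L["n"];M=L["M"]
for P in([.6229,-.0723,.003],[.5006,-.0414,.003],[.6212,-.0718,.003],[.5026,-.0419,.003]): print("line offs mm",n@(np.array(P)-M)*1e3)
img,s=load("pics/w5.png","s5.npy")
o,at,_=measure(img,s,rowr=(262,385),cols=(220,420,4),doline=False)
for x in(.43,.55,.67): print("dist",n@(M-np.array([x,at(x),0])))
print("tool",n@(M-s["tool_pos"]))
E
```

```text
line offs mm -0.021926271741585568
line offs mm 0.029757540140569066
line offs mm 0.04713426413890261
line offs mm 0.03406575087606941
rod edges [1.39424928e-16 2.74500000e+02] 50 [2.10740536e-16 3.55500000e+02] 50 50
axis vertical slope [ 9.71718556e-01 -2.36141375e-01 -5.46472759e-04] dist from cam 0.18592922843126647
rod yaw -0.2387  y at x=.54 -0.0833
dist 0.03193417981475811
dist 0.030903188657046304
dist 0.029872197499334507
tool 0.04002584547515724
```

30.9 mm remains. One full stroke, then I'll measure again.

Emit:
{"method": "drive_tool", "body": {
  "rows": [
    [[0.03,0,0.007,0,0,0,0],[0.05,0,0.007,0,0,0,0],[0.06,0,0.007,0,0,0,0],[0.06,0,0.007,0,0,0,0]]
  ]
}}

```text
time: 11.35
tool_pos: [0.5493, -0.093, 0.0466]
eef_rot: [[-0.0, -0.972, 0.234], [-0.001, 0.234, 0.972], [-1.0, -0.0, -0.001]]
contact_force: [-4.9, 0.7, 12.1]
width: 0.999
```

Emit:
{"method": "drive_tool", "body": {
  "rows": [
    [[0,0,0.02,0,0,0,0],[0,0,0.05,0,0,0,0],[0,0,0.09,0,0,0,0],[0,0,0.13,0,0,0,0],[0,0,0.165,0,0,0,0],[0,0,0.195,0,0,0,0],[0,0,0.21,0,0,0,0],[0,0,0.21,0,0,0,0]]
  ]
}}

```text
time: 12.15
tool_pos: [0.5569, -0.0618, 0.0465]
eef_rot: [[0.0, -0.972, 0.234], [-0.0, 0.234, 0.972], [-1.0, -0.0, -0.0]]
contact_force: [-4.1, 2.1, 11.0]
width: 1.0
```

Emit:
{"method": "drive_tool", "body": {
  "rows": [
    [[-0.02,0,0,0,0,0,0],[-0.06,0,0,0,0,0,0],[-0.06,0,-0.105,0,0,0,0],[-0.06,0,-0.105,0,0,0,0],[-0.06,0,-0.105,0,0,0,0]]
  ]
}}

```text
time: 12.65
tool_pos: [0.5525, -0.0784, 0.0537]
eef_rot: [[-0.001, -0.972, 0.236], [-0.0, 0.236, 0.972], [-1.0, 0.001, -0.0]]
contact_force: [0.2, 0.1, -0.1]
width: 1.001
```

```bash
python3 - <<'E'
from meas import *
s=arm.read_state(); p=arm.read_camera("wrist"); cv2.imwrite("pics/w6.png",p[:,:,::-1])
np.save("s6.npy",np.r_[s["tool_pos"],s["eef_rot"].ravel()]); print(s["time"],s["tool_pos"],np.arctan2(-s["eef_rot"][1,1],-s["eef_rot"][0,1]))
img,s=load("pics/w6.png","s6.npy")
L=np.load("line.npz"); n=L["n"];M=L["M"]
o,at,_=measure(img,s,rowr=(262,385),cols=(220,420,4),doline=False)
for x in(.43,.55,.67): print("dist",n@(M-np.array([x,at(x),0])))
print("tool",n@(M-s["tool_pos"]))
E
```

```text
12.65 [ 0.55251851 -0.07844392  0.05373138] -0.2381945749127347
rod edges [-6.34381145e-17  2.72500000e+02] 50 [1.44484775e-16 3.54500000e+02] 50 50
axis vertical slope [ 9.71722940e-01 -2.36123551e-01 -4.42321064e-04] dist from cam 0.18338413824030497
rod yaw -0.2386  y at x=.54 -0.0669
dist 0.015966500318179016
dist 0.014925259908629683
dist 0.01388401949908037
tool 0.02319195038578993
```

View pics/w6.png

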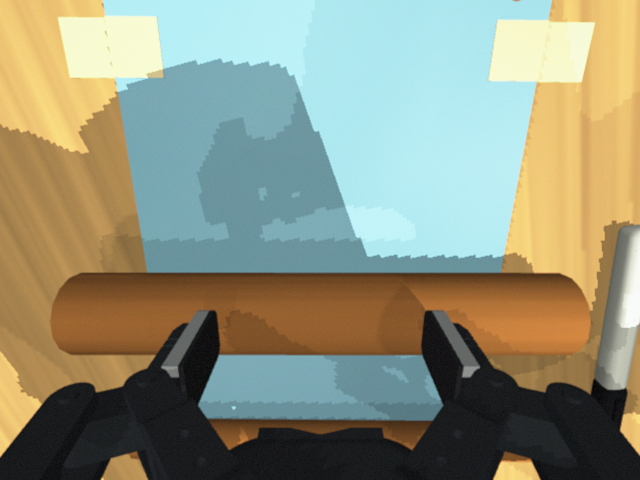

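14.9 mm remains. Final stroke, then lift well clear and look.

Emit:
{"method": "drive_tool", "body": {
  "rows": [
    [[0.03,0,0,0,0,0,0],[0.05,0,0,0,0,0,0],[0.06,0,0,0,0,0,0],[0.06,0,0,0,0,0,0]]
  ]
}}

```text
time: 13.1
tool_pos: [0.5529, -0.0778, 0.0466]
eef_rot: [[-0.0, -0.972, 0.234], [-0.001, 0.234, 0.972], [-1.0, 0.0, -0.001]]
contact_force: [-4.3, 0.7, 12.3]
width: 1.002
```

Emit:
{"method": "drive_tool", "body": {
  "rows": [
    [[0,0,0.02,0,0,0,0],[0,0,0.05,0,0,0,0],[0,0,0.09,0,0,0,0],[0,0,0.13,0,0,0,0],[0,0,0.16,0,0,0,0],[0,0,0.185,0,0,0,0],[0,0,0.196,0,0,0,0],[0,0,0.196,0,0,0,0]]
  ]
}}

```text
time: 13.9
tool_pos: [0.56, -0.0487, 0.0466]
eef_rot: [[0.0, -0.972, 0.234], [-0.0, 0.234, 0.972], [-1.0, -0.0, -0.0]]
contact_force: [-3.0, 1.0, 12.6]
width: 1.0
```

Emit:
{"method": "drive_tool", "body": {
  "rows": [
    [[-0.02,0,0,0,0,0,0],[-0.06,0,0,0,0,0,0],[-0.3,0,-0.1,0,0,0,0],[-0.6,0,-0.3,0,0,0,0],[-0.73,0,-0.4,0,0,0,0],[-0.73,0,-0.4,0,0,0,0],[-0.73,0,-0.4,0,0,0,0]]
  ]
}}

```text
time: 14.6
tool_pos: [0.5455, -0.1076, 0.1546]
eef_rot: [[0.0, -0.972, 0.236], [0.001, 0.236, 0.972], [-1.0, -0.0, 0.001]]
contact_force: [0.3, 0.3, -0.8]
width: 1.004
```

```bash
python3 - <<'E'
from h import *
s=arm.read_state(); p=arm.read_camera("wrist"); cv2.imwrite("pics/w7.png",p[:,:,::-1])
np.save("s7.npy",np.r_[s["tool_pos"],s["eef_rot"].ravel()]); print(s["time"],s["tool_pos"],s["contact_force"])
E
```

```text
14.6 [ 0.54549006 -0.10764751  0.1545739 ] [ 0.29426278  0.29073271 -0.78707533]
```

View pics/w7.png

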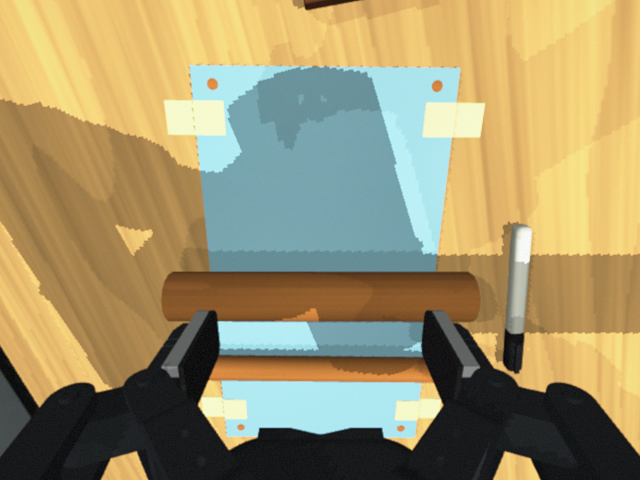

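```bash
python3 - <<'E'
from meas import *
img,s=load("pics/w7.png","s7.npy"); K,R,c=wrist(s)
L=np.load("line.npz"); n=L["n"];M=L["M"];t=L["t"]
o,at,_=measure(img,s,rowr=(255,345),cols=(220,425,4),doline=False)
for x in(.43,.55,.67): print("dist",n@(M-np.array([x,at(x),0])))
for uv in((162,296),(480,298)): print("rod ends",t@(cast(K,R,c,uv,.040)-M))
# corners of the sheet: top-left etc, independent check of line middle
pts=[cast(K,R,c,u,.003) for u in((191,65),(461,69),(228,437),(415,437))]
for q in pts: print("corner t,n",t@(q-M),n@(q-M))
E
```

```text
rod edges [-4.01435646e-16  2.71500000e+02] 52 [2.46606335e-03 3.19867722e+02] 51 52
axis vertical slope [ 0.97333841 -0.22881941 -0.01593801] dist from cam 0.2996205719689869
rod yaw -0.2394  y at x=.54 -0.0518
dist 0.001272163680336063
dist 0.0003278734496355907
dist -0.0006164167810649066
rod ends 0.12159078004819922
rod ends -0.11733302412387148
corner t,n 0.0947589813978305 -0.1698578242723503
corner t,n -0.09467708633227341 -0.1689559248895535
corner t,n 0.09463575931338802 0.1714289834786117
corner t,n -0.09470566260882009 0.16966684470894933
```

The rod is within 0.3 mm of the line and 0.008 rad of parallel, and it passes the sheet edges by about 22–27 mm at each end. The sheet corners confirm where the line is. One last look from above, then I'll hand in.

```bash
python3 - <<'E'
from h import *
p=arm.read_camera("scene"); cv2.imwrite("pics/f.png",p[:,:,::-1])
E
```

```text
(no output)
```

View pics/f.png

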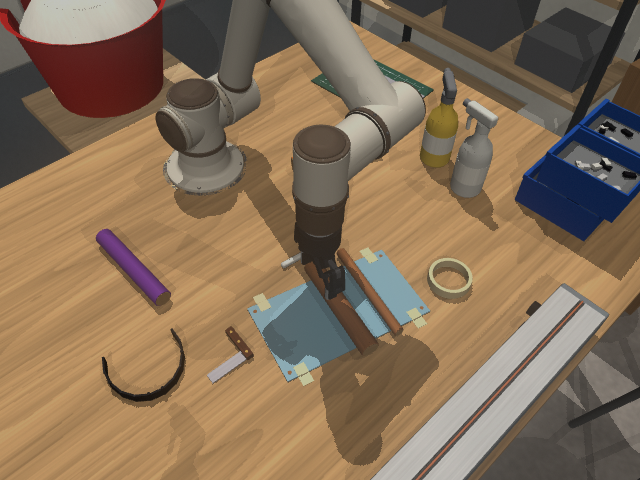

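The scene view shows the rod along the middle of the sheet, ending near (366,350). The thin rod, tape, square, headband, marker and bottles are where they were, and the gripper is clear above.

```bash
python3 - <<'E'
from plant import arm
print(arm.finish_job())
E
```

```text
the job is handed in; nothing more can be done
None
```

The thick rod now lies along the bend line, and the job was handed in at about 15 s on the robot's clock. I rolled it about 94 mm in six fingertip strokes on its top, pressing with about 11–15 N and lifting to step back between strokes.

- **Centring:** in the last wrist picture the rod's axis is about 0.3 mm from the line at mid-length, and its ends pass the blank's edges by about 22–27 mm. The line itself was hidden under the rod by then. I measured against its position from earlier views, which agreed within 0.05 mm and fit the blank's corners to about 1–2 mm.
- **Parallel:** the rod is about 0.008 rad (0.45°) off. This was there from the start, and the small twist I tried during the first two strokes did not change it, so I left it.
- **Everything else:** in the final scene picture the thin rod and the other objects look unmoved. The gripper was about 0.1 m above the rod with no contact force.

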